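# Try the spring of the parts scale, then hold it level for zeroing

### The job

Try the spring scale before zeroing it: while it stays seated in its sloping blue holder, pull its yellow knob straight out along the barrel until the whole orange band on the rod is in sight, but nothing of the red one, pause there for a moment, and let the knob spring all the way back. Then take the scale by its barrel, draw it right out of the holder, turn it level (barrel horizontal) and finish while holding it so, still and gripped by the barrel only, at least 25 cm above the shelf top and touching nothing else. Leave the tin, jar, pump, tire levers and lockring tool where they are.

Things in the scene. Friction and masses are not known exactly. Their poses are not given: they have to be found in the camera images.
- holder: fixed holder: a blue square sleeve on a wooden foot plate (180 x 100 x 12 mm). Origin on the shelf top; its x axis is the horizontal direction in which the sleeve and the scale in it lean, z up. The sleeve rises 45 degrees along +x and +z; inside 34 x 34 mm, 90 mm deep, walls 5 mm; its mouth is at the upper end. The plate reaches from x -110 to +70 mm
- sleeve_floor (a point): centre of the inside of the sleeve's closed lower end, 40 mm above the shelf top
- sleeve_mouth (a point): centre of the sleeve's open upper end, 90 mm up the slope from sleeve_floor
- scale_foot (a point): centre of the foot end of the spring scale's barrel; it rests within a few mm of sleeve_floor, the barrel lying on the sleeve's lower wall with 90 mm of it standing out. Axes as scale_barrel. The scale is clear of the holder once drawn about 95 mm along its x axis; it balances about 85 mm from the foot
- scale_barrel (a point): loose spring scale, about 0.42 kg: round aluminium barrel with black end bands, 28 mm diameter, 180 mm long, stuck foot down in the holder, leaning 45 degrees. This point is on the barrel axis 130 mm from the foot, about 40 mm outside the sleeve mouth, a good place to grip. Its x axis runs along the barrel from foot to knob
- scale_knob (a point): centre of the yellow round knob of the scale, 34 mm diameter and 26 mm long along the axis, on the steel rod that slides out of the barrel's upper end; 208 mm from the foot when the rod is in, with 15 mm of bare rod between barrel and knob. Axes as scale_barrel; it moves with the rod
- plunger (a joint): how far the knob is pulled out, m: 0 in, at most 0.055. A spring draws it back, from 0.7 N when in to about 2.1 N at 0.032; a straight pull along the barrel leaves the scale seated. The orange band is wholly out from 0.024, the red band begins to show at 0.040
- tin_mid (a point): middle of the stainless steel tin with screw lid, 80 mm diameter, 88 mm high, upright; leave alone
- jar_mid (a point): middle of the small glass jar of bolts with dark lid, 62 mm diameter, 76 mm high, upright; leave alone
- pump_mid (a point): middle of the grey mini pump lying on the shelf top, 225 mm long along its x axis, 26 mm thick; leave alone
- lever0_mid (a point): middle of an orange tire lever lying flat, about 115 x 16 x 7 mm, along its x axis; leave alone
- lever1_mid (a point): middle of the other orange tire lever, the same; leave alone
- lockring_mid (a point): middle of the black cassette lockring tool standing upright, 36 mm diameter, 48 mm high; leave alone
Mind the look-alikes: they are no part of the job. What is shaped like the part that bears scale_foot but green is not meant.

How it is judged (in metres and radians):
On the way, in this order (a step that is already met when the one before it is completed fails the run):
1. the knob is held out with the whole orange band and no red in sight, the scale still seated in its holder (value of joint plunger between 0.022 and 0.042 m and distance between scale_foot and sleeve_floor below 0.012 m), for 0.25 s.
2. the knob is back in, the scale still seated in its holder (value of joint plunger below 0.005 m and distance between scale_foot and sleeve_floor below 0.015 m), for 0.1 s.
3. the scale is out of the holder (distance between scale_foot and sleeve_floor above 0.095 m and contact force between scale and holder below 0.05 N), for 0.1 s.
At the end, for the whole second after the job is handed in: the scale is held by the fingers on its barrel (not its knob), level to within about 11 degrees, the grip point on its barrel at least 24 cm and its foot at least 21 cm above the shelf top, clear of the holder, at rest, knob fully in, and the six bystanders are within 30 mm of where they stood (height (world z) of scale_barrel above 0.24 m and height (world z) of scale_foot above 0.21 m and angle between scale_barrel's own x axis and vertical between 1.37 and 1.77 rad and contact force between the fingers and scale above 2 N and contact force between the fingers and plunger below 0.5 N and contact force between scale and holder below 0.05 N and value of joint plunger below 0.006 m and linear speed of scale below 0.03 m/s and angular speed of scale below 0.2 rad/s and distance of each of tin_mid, jar_mid, pump_mid, lever0_mid, lever1_mid, lockring_mid from where it was at the start of the episode below 0.03 m); the arm keeps its last pose, push and grip.
It fails at once if the knob is pulled so far that the red band shows (value of joint plunger above 0.046 m).
It fails at once if a bystander is pushed aside (not (distance of each of tin_mid, jar_mid, pump_mid, lever0_mid, lever1_mid, lockring_mid from where it was at the start of the episode below 0.03 m)).
It fails at once if the tin or jar is tipped (angle between any of tin_mid, jar_mid's own z axis and vertical above 0.5 rad).
It also fails if it takes over 51 s, if anything falls off the work surface, if the arm or the gripper's body presses on something with over 40 N, if the wrist force passes 120 N, or if a joint passes its speed limit or range.

### The arm

A 6-joint arm with a two-finger parallel gripper is mounted at the origin on the work surface. World frame = base frame: x ahead of the robot, y to its left, z up, the work surface at z = 0. Lengths are in mm, angles in rad, forces in N, time in s.
With the tool pointing down it reaches from about 300 to 850 mm from the base axis. Payload 5.4 kg.
Tool frame: the origin (TCP) lies at the very end of the fingers, on their centre line; the grasp point (between the pads) lies 19 mm behind it; x points along the fingers, y is the direction in which the jaws open and shut, and the axes are right-handed (so a half turn about x gives the same grasp; the last joint's range is limited). The gripper opens to 85 mm and grips with 20 to 120 N. Pads are 22 mm wide; open, the fingers measure 114 mm over their backs; the gripper's body (76 mm by 85 mm) begins 54 mm behind the grasp point. The pads swing forward as they close: fully open they stand 13 mm farther back than shut.
Start: joints at [1.055, 0.158, 1.597, -0, 1.386, -0.21], TCP at [173.117, 548.303, 231.299] pointing down, gripper open.
Joint ranges: [-2.91, 2.91], [-0.94, 2.29], [0.18, 2.7], [-1.29, 4.43], [0.17, 2.64], [-3, 3]. Speed limits (rad/s): [2.57, 2.57, 3.14, 3.14, 3.14, 3.14].

### API

Orientations are given as a rotation vector (axis times angle).
In Python, from cell import bot gives the robot as it stands.
- The arm moves only by the shell command python3 -m jog 'ROWS' [FORCE]. ROWS is text: rows parted by semicolons, each of 7 numbers parted by spaces: the turn, a rotation vector about the tool's x, y, z in rad, then the shift along the tool's x, y, z in cm, then the opening, from 0 (shut) to 1 (fully open). A call has 1 to 8 rows; each row shifts and turns the commanded pose from where the row before left it, along the tool's axes as they then stand; what a row does not reach is not made up. A row lasts 1/12 s, in which the tool goes at most 41.7 mm and 7.16 degrees, less where a joint would pass 70% of its speed; a pose out of reach is approached as far as the arm can. A call with a gripper value outside its range is refused whole. The fingers move at their own pace and stop on an object; FORCE is the grip in N (left out, the last holds). Time passes only in rows, so rows that do not move let the fingers close. It gives the time, the measured TCP pose, the force and the opening at its end, in the units of the state.
- bot.get_obs(): the state, without advancing time (a new reading comes with each control period).
- bot.read_camera(name): name is "side" or "top" or "wrist"; returns a dict with "frame" (420x560x3 uint8, red, green, blue), "mtx" (3x3 intrinsics, pixels), "extrinsics" (4x4, takes a point from camera to world coordinates). Camera axes: x right, y down, z forward; pixel columns grow to the right and rows downward; lengths in mm; the calibration is good to about 2 mm. A picture is of the moment at which its call begins. There is no depth.
- bot.close_job(): hands the job in, once; it reports no verdict.
Trained networks look in a picture, given as the dict that the camera call returned (one of the last four; its "shot" number tells which), for a name from the list of things; names that differ only in an ending like _2 or _b are one class to them, and where a whole thing is asked for, a point or a joint stands for the part that bears it (a point fixed in the world has none). Each returns a list of dicts, best first, with "confidence" (0 to 1); they miss things now and then, are a little off and sometimes report something else, mostly with a low value. They report only what shows in the picture. A call takes as long as a camera call. They do not tell look-alikes from the thing itself.
- bot.spot_in(thing, picture): "point" ([x, y, z] in mm, in world coordinates, good to about 4 mm: the middle of the surface that is visible of it).
- bot.regions_of(thing, picture): "region" (420x560 bool, what is visible of it).
- bot.tip_of(thing, picture): "point" ([x, y, z] in mm, in world coordinates, good to about 4 mm: a listed point, or the origin of a listed thing).
The state is a dict: "time_s": time; "joints": joint angles; "dq": joint speeds; "tau": joint torques, N m; "tool_pos": TCP position; "ee_rot": TCP orientation; "contact_force": force on the tool from outside, world axes, zero at the start; "ft_torque": the same for the moment, N m; "opening": finger opening in mm.
Only numpy, scipy, OpenCV 4.12 (cv2) and the standard library are available. Lean on these libraries where they do the work, as an engineer would, in place of code of your own. Each camera call takes 0.05 s, during which the arm holds its last target.

## Working session

There is one attempt and no reset: what is moved stays moved. The work goes in short steps, Python scripts to look and compute and a shell command to move; the robot and the scene stay as the last step left them, time stands still between calls to the robot, and variables do not carry over. Pictures are saved under pics/ and viewed, and the job is handed in when it is done.

```bash
ls; mkdir -p pics; python3 - <<'E'
from cell import bot
import cv2
o=bot.get_obs(); print(o)
for n in ("side","top","wrist"):
    p=bot.read_camera(n); cv2.imwrite(f"pics/{n}0.png",p["frame"][:,:,::-1])
    print(n,p["shot"],p["mtx"].round(1).tolist(),p["extrinsics"].round(3).tolist())
    for t in ("scale_foot","scale_barrel","scale_knob","sleeve_mouth","sleeve_floor","holder"):
        for d in bot.tip_of(t,p): print(t,d["point"],d["confidence"])
E
```

```text
pics
{'time_s': 0.0, 'joints': array([ 1.05491143e+00,  1.59053634e-01,  1.59821879e+00,  6.86993245e-06,
        1.38620340e+00, -2.10070533e-01]), 'dq': array([-0.00066384, -0.00020723,  0.00061623, -0.00040593,  0.00121383,
        0.00197005]), 'tau': array([ 1.69581093e-03, -3.95996833e+01, -3.31435525e+01, -1.98702687e-04,
        8.48839001e-03,  1.16634894e-05]), 'tool_pos': array([172.81747531, 547.79212805, 230.32105729]), 'ee_rot': array([ 0.23865469,  1.55811296, -0.24142536]), 'contact_force': array([-0.37691235,  0.4910271 , -0.00076259]), 'ft_torque': array([ 0.02323655,  0.01605951, -0.00359626]), 'opening': 85.38333165043898}
side 1 [[414.0, 0.0, 278.8], [0.0, 414.0, 207.0], [0.0, 0.0, 1.0]] [[-0.994, -0.069, 0.082, 477.608], [-0.107, 0.706, -0.7, 821.971], [-0.01, -0.704, -0.71, 925.009], [0.0, 0.0, 0.0, 1.0]]
scale_foot [340.7, 287.4, 15.4] 0.57
scale_barrel [323.8, 415.5, 11.5] 0.73
scale_barrel [570.4, -49.2, 128.1] 0.68
scale_barrel [753.2, 0.8, 2.6] 0.62
scale_knob [318.4, 497.7, 15.0] 0.79
scale_knob [622.8, -33.3, 189.9] 0.52
sleeve_mouth [540.7, -62.8, 105.3
[... 249 characters left out ...]
 0.0, 0.0, 1.0]]
scale_foot [342.9, 288.6, 14.6] 0.86
scale_barrel [329.0, 420.8, 14.3] 0.78
scale_barrel [566.1, -48.9, 131.0] 0.73
scale_barrel [618.2, -32.5, 189.3] 0.69
scale_barrel [754.4, 2.3, 4.6] 0.38
scale_knob [620.1, -32.4, 185.9] 0.68
scale_knob [728.3, -274.4, 45.4] 0.67
scale_knob [318.9, 495.4, 14.3] 0.63
sleeve_mouth [541.1, -60.8, 103.4] 0.92
sleeve_floor [484.7, -86.8, 43.7] 0.87
sleeve_floor [726.9, -273.8, 43.4] 0.27
holder [541.4, -58.8, -0.6] 0.67
wrist 3 [[289.9, 0.0, 281.3], [0.0, 289.9, 207.2], [0.0, 0.0, 1.0]] [[0.302, 0.903, 0.306, 94.787], [0.953, -0.286, -0.097, 573.301], [-0.0, 0.321, -0.947, 373.928], [0.0, 0.0, 0.0, 1.0]]
scale_barrel [325.6, 416.7, 16.4] 0.61
```

View pics/side0.png

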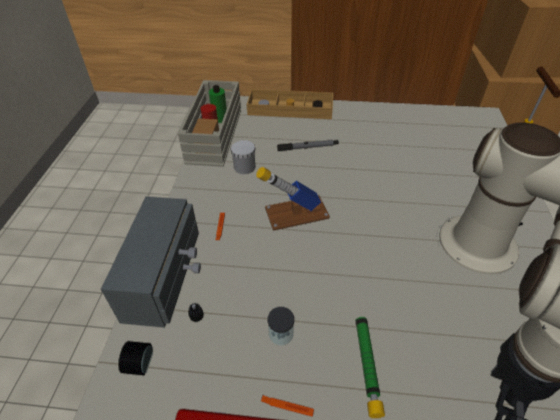

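View pics/top0.png

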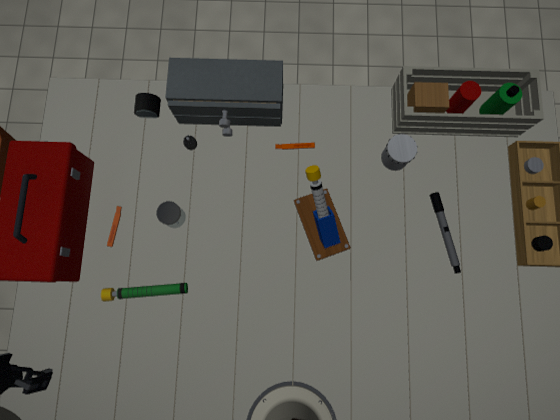

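```bash
python3 - <<'E'
from cell import bot
import cv2,numpy as np
for n in ("side","top"):
    p=bot.read_camera(n)
    P=np.array([570,-50,110.]);E=np.linalg.inv(p["extrinsics"]);c=p["mtx"]@(E[:3,:3]@P+E[:3,3]);u,v=(c[:2]/c[2]).astype(int);print(n,u,v)
    f=p["frame"][max(0,v-70):v+70,max(0,u-90):u+90,::-1]
    cv2.imwrite(f"pics/crop_{n}0.png",cv2.resize(f,None,fx=4,fy=4,interpolation=cv2.INTER_CUBIC))
    for t in ("tin_mid","jar_mid","pump_mid","lever0_mid","lockring_mid"):
        for d in bot.tip_of(t,p): print(t,d["point"],d["confidence"])
E
```

```text
side 281 190
tin_mid [730.0, -270.4, 46.1] 0.94
jar_mid [526.4, 336.1, 37.1] 0.77
jar_mid [478.6, -85.3, 41.6] 0.41
pump_mid [521.3, -403.9, 9.6] 0.82
lever0_mid [492.0, 505.7, 7.1] 0.81
lever0_mid [544.5, -61.6, -0.1] 0.58
lockring_mid [752.3, 309.0, 25.9] 0.75
top 317 200
tin_mid [729.2, -273.1, 45.4] 0.81
jar_mid [534.9, 339.7, 38.4] 0.55
pump_mid [521.1, -401.1, 18.7] 0.98
pump_mid [483.5, -86.3, 43.1] 0.37
lever0_mid [494.8, 503.4, 2.3] 0.61
lever0_mid [479.9, -86.8, 43.0] 0.2
lockring_mid [749.6, 310.4, 26.1] 0.57
```

View crops.

View pics/crop_side0.png

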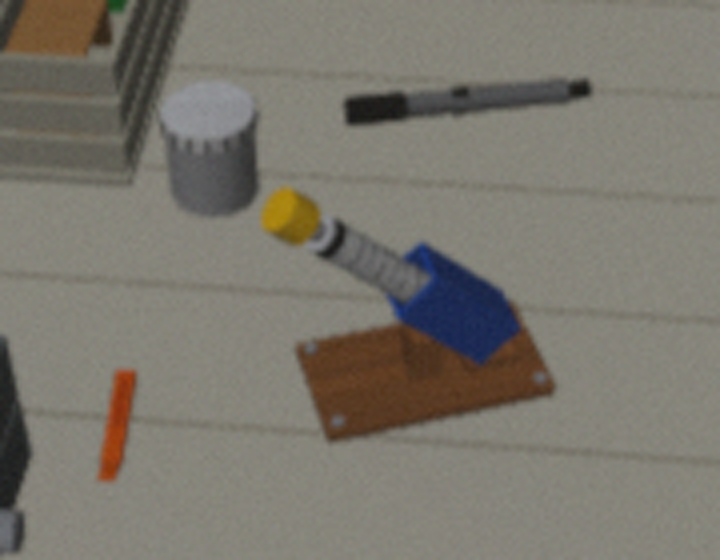

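View pics/crop_top0.png

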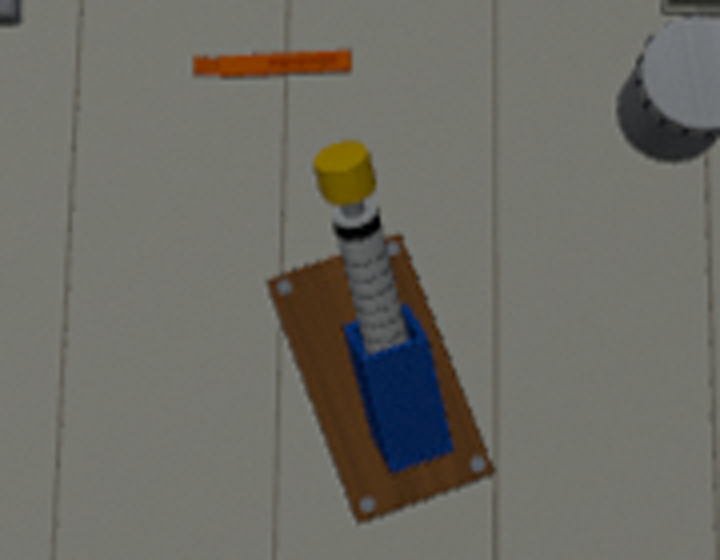

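```bash
cat > h.py <<'E'
import numpy as np
from scipy.spatial.transform import Rotation as Rn
def ray(p,u,v):
    E=p["extrinsics"]; d=E[:3,:3]@np.linalg.solve(p["mtx"],[u,v,1.]); return E[:3,3],d/np.linalg.norm(d)
def plane(p,u,v,z):
    o,d=ray(p,u,v); return o+d*(z-o[2])/d[2]
def tri(rs):
    A=0;b=0
    for o,d in rs:
        M=np.eye(3)-np.outer(d,d);A=A+M;b=b+M@o
    return np.linalg.solve(A,b)
E
python3 - <<'E'
from cell import bot
from h import *
import cv2
P={n:bot.read_camera(n) for n in("side","top")}
s=[plane(P["top"],227+a/4,130+b/4,12) for a,b in((284,288),(393,249),(477,464),(367,504))]
s2=[plane(P["side"],191+a/4,120+b/4,12) for a,b in((311,347),(337,420),(540,378))]
print(np.round(s,1)); print(np.round(s2,1))
for a,b in((2,1),(3,0)):
    v=s[b]-s[a];print(np.degrees(np.arctan2(v[1],v[0])),np.linalg.norm(v))
v=s2[1]-s2[2];print(np.degrees(np.arctan2(v[1],v[0])))
print("plate ctr",np.mean(s,0))
K=[]
for n,(u,v) in {"side":(263,174),"top":(313,173)}.items():
    f=P[n]["frame"].astype(int); m=(f[...,0]>120)&(f[...,2]<70)&(f[...,1]>80)
    yy,xx=np.nonzero(m); k=(abs(xx-u)<15)&(abs(yy-v)<15); print(n,k.sum(),xx[k].mean(),yy[k].mean())
    K.append(ray(P[n],xx[k].mean(),yy[k].mean()))
print("knob tri",tri(K))
o=bot.get_obs();print(Rn.from_rotvec(o["ee_rot"]).as_matrix().round(3))
E
```

```text
[[ 586.2   -3.2   12. ]
 [ 616.3  -78.4   12. ]
 [ 468.1 -137.    12. ]
 [ 438.7  -62.8   12. ]]
[[614.2 -76.   12. ]
 [585.4  -1.8  12. ]
 [436.3 -59.9  12. ]]
21.568856467053696 159.36840876999642
22.00484891941165 159.05559720835845
21.290087790864327
plate ctr [527.35975425 -70.33978382  12.        ]
side 114 262.8070175438597 172.80701754385964
top 77 311.57142857142856 168.62337662337663
knob tri [624.01139291 -28.25798756 192.20283827]
[[ 0.     0.301  0.954]
 [ 0.     0.954 -0.301]
 [-1.     0.     0.   ]]
```

The candidates are the green scale lying on the shelf (side 370,365; top 150,291), the grey pump (top 447,232) and the aluminium scale in the blue holder (side 285,182; top 320,200). I choose the last: both crops show the aluminium barrel, yellow knob and blue sleeve. Its axis azimuth is about 21.7°, and the knob is near (621,-33,185).

```bash
python3 -m jog '0 0 0 -0.39 -2.6 2.6 1;0 0 0 -0.39 -2.6 2.6 1;0 0 0 -0.39 -2.6 2.6 1;0 0 0 -0.39 -2.6 2.6 1;0 0 0 -0.39 -2.6 2.6 1;0 0 0 -0.39 -2.6 2.6 1;0 0 0 -0.39 -2.6 2.6 1;0 0 0 -0.39 -2.6 2.6 1'; python3 -m jog '0 0 0 -0.39 -2.6 2.6 1;0 0 0 -0.39 -2.6 2.6 1;0 0 0 -0.39 -2.6 2.6 1;0 0 0 -0.39 -2.6 2.6 1;0 0 0 -0.39 -2.6 2.6 1;0 0 0 -0.39 -2.6 2.6 1;0 0 0 -0.39 -2.6 2.6 1;0 0 0 -0.39 -2.6 2.6 1'; python3 -m jog '-0.115 0 0 0 0 0 1;-0.115 0 0 0 0 0 1;-0.115 0 0 0 0 0 1;-0.115 0 0 0 0 0 1;-0.115 0 0 0 0 0 1;-0.11 0 0 0 0 0 1'
python3 -c "
from cell import bot
o=bot.get_obs();print(o['joints'].round(3),o['time_s'])"
```

```text
time_s: 2.42
tool_pos: [309.2, 285.8, 262.9]
ee_rot: [0.24, 1.557, -0.239]
contact_force: [0.7, 0.3, -0.2]
opening: 85.8
time_s: 3.08
tool_pos: [445.1, 24.5, 294.2]
ee_rot: [0.24, 1.557, -0.24]
contact_force: [0.6, -0.1, 0.0]
opening: 85.4
time_s: 3.58
tool_pos: [444.6, 26.3, 293.8]
ee_rot: [-0.302, 1.55, 0.302]
contact_force: [0.3, 0.2, 0.3]
opening: 85.2
[-0.214 -0.228  1.85   0.     1.519 -2.169] 3.5833
```

```bash
cat >> h.py <<'E'
psi=np.radians(21.7); c,s=np.cos(psi),np.sin(psi); r=.70711
e=np.array([c*r,s*r,-r]); h=np.array([-s,c,0]); d=np.array([c*r,s*r,r])
Rt=np.stack([e,h,d],1)
K=np.array([620.7,-33.2,185.]); B=np.array([569.4,-53.6,129.8])
def to(p,R=Rt):
    from cell import bot
    o=bot.get_obs(); R0=Rn.from_rotvec(o["ee_rot"]).as_matrix()
    print("t",round(o["time_s"],2),"pos",o["tool_pos"].round(1),"turn",Rn.from_matrix(R0.T@R).as_rotvec().round(3),
     "shift now-axes cm",(R0.T@(p-o["tool_pos"])/10).round(2),"target-axes cm",(R.T@(p-o["tool_pos"])/10).round(2),"j",o["joints"].round(2),"F",o["contact_force"].round(1),"open",round(o["opening"],1))
E
python3 -m jog '0 -0.115 0 0 0 0 1;0 -0.115 0 0 0 0 1;0 -0.115 0 0 0 0 1;0 -0.11 0 0 0 0 1;0 -0.11 0 0 0 0 1;0 -0.11 0 0 0 0 1;0 -0.11 0 0 0 0 1;0 0 0 0 0 0 1'
python3 -c "
from h import *
to(K-100*e)"
```

```text
time_s: 4.25
tool_pos: [442.4, 25.5, 288.6]
ee_rot: [-0.143, 0.778, 0.356]
contact_force: [-0.3, -0.6, -1.0]
opening: 85.3
t 4.25 pos [442.4  25.5 288.6] turn [-0.006 -0.001  0.001] shift now-axes cm [  7.51 -12.02   2.94] target-axes cm [  7.5  -12.04   2.85] j [-0.72 -0.91  2.44  0.72  1.27 -2.77] F [-0.3 -0.6 -1. ] open 85.3
```

```bash
python3 -m jog '0 0 0 1.5 -2.4 0.55 1;0 0 0 1.5 -2.4 0.55 1;0 0 0 1.5 -2.4 0.55 1;0 0 0 1.5 -2.4 0.55 1;0 0 0 1.5 -2.4 0.55 1;0 0 0 0 0 0 1'
python3 -c "
from h import *
to(K-100*e)
from cell import bot
import cv2
for n in('wrist','top','side'):
    p=bot.read_camera(n); cv2.imwrite(f'pics/{n}1.png',p['frame'][:,:,::-1])
    for t in ('scale_barrel','scale_knob','sleeve_mouth'):
        for q in bot.tip_of(t,p): print(n,t,q['point'],q['confidence'])
"
```

```text
time_s: 4.75
tool_pos: [559.0, -60.3, 257.1]
ee_rot: [-0.146, 0.783, 0.36]
contact_force: [0.2, -0.7, 0.5]
opening: 85.7
t 4.75 pos [559.  -60.3 257.1] turn [-0.003 -0.006 -0.003] shift now-axes cm [-0.14  0.24 -0.34] target-axes cm [-0.14  0.24 -0.34] j [-0.69 -0.31  2.16  0.81  1.02 -2.98] F [ 0.2 -0.7  0.5] open 85.7
wrist scale_barrel [567.1, -50.0, 131.1] 0.75
wrist scale_barrel [725.6, -271.0, 48.0] 0.72
wrist scale_knob [624.0, -36.3, 183.8] 0.69
wrist sleeve_mouth [538.6, -59.1, 102.4] 0.94
top scale_barrel [330.8, 418.8, 15.9] 0.87
top scale_barrel [565.5, -53.3, 129.1] 0.84
top scale_barrel [484.0, -86.4, 41.8] 0.69
top scale_knob [619.1, -35.2, 186.7] 0.67
top scale_knob [566.3, -53.1, 129.1] 0.64
top scale_knob [319.5, 494.4, 13.8] 0.57
top sleeve_mouth [538.8, -59.6, 102.5] 0.82
top sleeve_mouth [567.6, -53.4, 129.0] 0.3
side scale_barrel [565.8, -54.1, 128.0] 0.84
side scale_barrel [324.1, 416.3, 11.4] 0.59
side scale_knob [319.8, 496.8, 19.1] 0.88
side scale_knob [618.1, -34.6, 191.3] 0.73
side sleeve_mouth [541.4, -63.7, 103.1] 0.63
side sleeve_mouth [519.2, -405.4, 7.6] 0.34
```

View pics/wrist1.png

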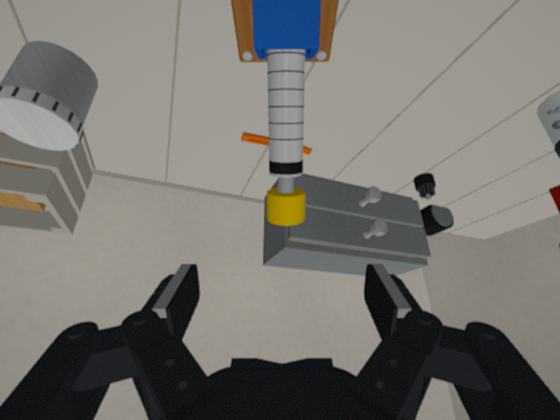

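View pics/top1.png

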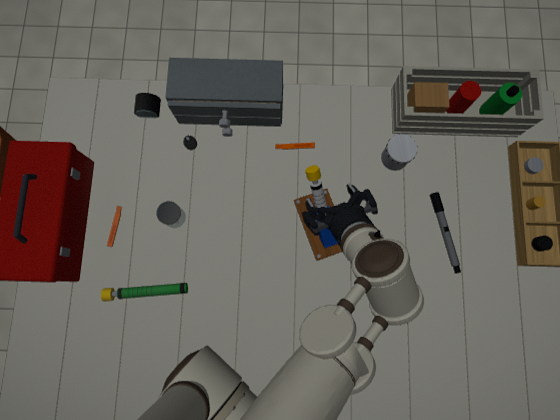

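The wrist picture shows the aluminium scale centred between the fingers, with the knob at (286,207). Joint 6 is nearly at its limit, so I use the equivalent half-turned grasp.

```bash
python3 -m jog '0.12 0 0 0 0 0 1;0.12 0 0 0 0 0 1'
python3 -c "
from h import *
to(K-100*e)"
```

```text
time_s: 5.52
tool_pos: [556.2, -58.3, 260.3]
ee_rot: [0.081, 0.813, 0.261]
contact_force: [-0.2, 0.8, 0.1]
opening: 85.1
t 5.52 pos [556.2 -58.3 260.3] turn [-0.245 -0.     0.   ] shift now-axes cm [ 0.22 -0.15 -0.4 ] target-axes cm [ 0.22 -0.05 -0.43] j [-0.69 -0.33  2.17  0.81  1.02 -2.74] F [-0.2  0.8  0.1] open 85.1
```

```bash
A=1; python3 -m jog '0.121 0 0 0 0 0 1;0.121 0 0 0 0 0 1;0.121 0 0 0 0 0 1;0.121 0 0 0 0 0 1;0.121 0 0 0 0 0 1;0.121 0 0 0 0 0 1;0.121 0 0 0 0 0 1;0.121 0 0 0 0 0 1'; python3 -m jog '0.121 0 0 0 0 0 1;0.121 0 0 0 0 0 1;0.121 0 0 0 0 0 1;0.121 0 0 0 0 0 1;0.121 0 0 0 0 0 1;0.121 0 0 0 0 0 1;0.121 0 0 0 0 0 1;0.121 0 0 0 0 0 1';python3 -m jog '0.121 0 0 0 0 0 1;0.121 0 0 0 0 0 1;0.121 0 0 0 0 0 1;0.121 0 0 0 0 0 1;0.121 0 0 0 0 0 1;0.121 0 0 0 0 0 1;0.121 0 0 0 0 0 1;0.121 0 0 0 0 0 1'
cat >> h.py <<'E'
Rf=np.stack([e,-h,-d],1)
E
python3 - <<'E'
from h import *
to(K-100*e,Rf)
from cell import bot
import cv2
p=bot.read_camera('wrist'); cv2.imwrite('pics/wrist2.png',p['frame'][:,:,::-1])
f=p["frame"].astype(int); m=((f[...,0]>120)&(f[...,2]<70)&(f[...,1]>80)).astype('uint8')
n,l,s,c=cv2.connectedComponentsWithStats(m);i=1+s[1:,4].argmax();print(s[i],c[i])
E=np.linalg.inv(p["extrinsics"])
for q in(K,B,K-208*d+100*d): 
    x=p["mtx"]@(E[:3,:3]@q+E[:3,3]);print((x[:2]/x[2]).round(1))
for t in ('scale_barrel','scale_knob','sleeve_mouth'):
    for q in bot.tip_of(t,p): print(t,q['point'],q['confidence'])
E
```

```text
time_s: 6.18
tool_pos: [556.2, -58.4, 260.2]
ee_rot: [0.988, 0.88, -0.154]
contact_force: [-0.6, -0.7, -0.2]
opening: 85.4
time_s: 6.85
tool_pos: [556.2, -58.3, 260.2]
ee_rot: [1.88, 0.799, -0.617]
contact_force: [0.1, 0.8, 0.1]
opening: 85.1
time_s: 7.52
tool_pos: [556.2, -58.3, 260.2]
ee_rot: [2.733, 0.519, -1.134]
contact_force: [-1.0, -0.3, -0.2]
opening: 85.9
t 7.52 pos [556.2 -58.3 260.2] turn [-0.008  0.    -0.   ] shift now-axes cm [0.21 0.05 0.42] target-axes cm [0.21 0.05 0.42] j [-0.69 -0.33  2.17  0.81  1.02  0.17] F [-1.  -0.3 -0.2] open 85.9
[ 262  194   37   38 1264] [280.19936709 212.32674051]
[281.5 211.9]
[282.2 286.7]
[282.4 312. ]
scale_barrel [570.0, -54.9, 133.4] 0.83
scale_knob [622.2, -33.5, 182.1] 0.81
sleeve_mouth [539.3, -61.1, 101.4] 0.72
```

View pics/wrist2.png

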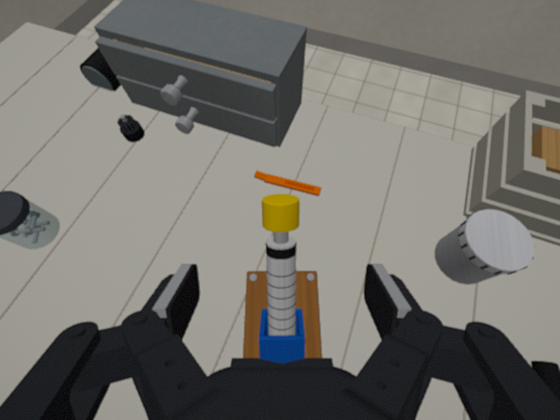

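```bash
python3 -m jog '0 0 0 2 0.05 0.42 1;0 0 0 2.5 0 0 1;0 0 0 2.5 0 0 1;0 0 0 2.5 0 0 1;0 0 0 2 0 0 1;0 0 0 0.8 0 0 1;0 0 0 0 0 0 1'
python3 - <<'E'
from h import *
to(K+19*e,Rf)
from cell import bot
import cv2
for n in('wrist','side'):
  p=bot.read_camera(n); cv2.imwrite(f'pics/{n}3.png',p['frame'][:,:,::-1] if n=='wrist' else cv2.resize(p['frame'][120:260,190:370,::-1],None,fx=4,fy=4))
E
```

```text
time_s: 8.3
tool_pos: [634.1, -26.7, 168.3]
ee_rot: [2.726, 0.526, -1.134]
contact_force: [-0.5, -0.6, -0.7]
opening: 85.4
t 8.3 pos [634.1 -26.7 168.3] turn [-0.001  0.002  0.003] shift now-axes cm [-0.33  0.11 -0.13] target-axes cm [-0.33  0.11 -0.13] j [-0.51  0.01  2.08  0.95  0.75  0.06] F [-0.5 -0.6 -0.7] open 85.4
```

View pics/wrist3.png

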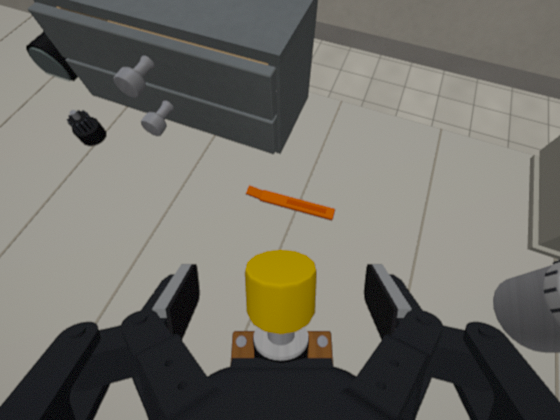

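View pics/side3.png

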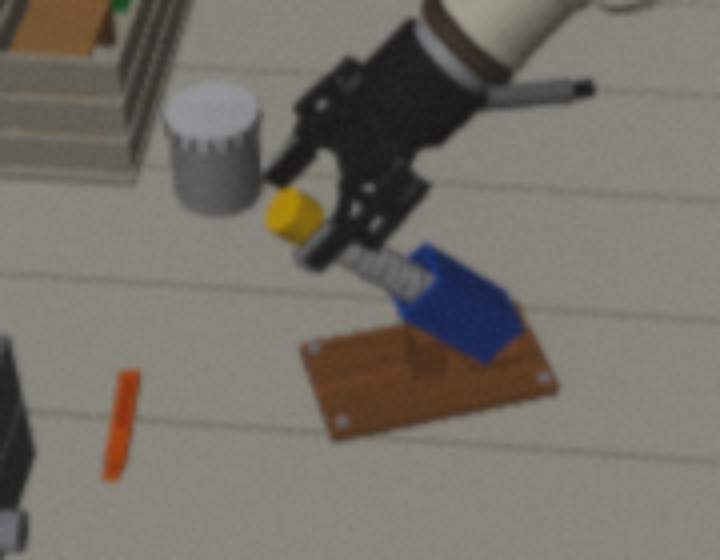

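```bash
python3 -m jog '0 0 0 0 0 -0.1 0;0 0 0 0 0 0 0;0 0 0 0 0 0 0;0 0 0 0 0 0 0;0 0 0 0 0 0 0;0 0 0 0 0 0 0;0 0 0 0 0 0 0;0 0 0 0 0 0 0' 20
python3 - <<'E'
from h import *
to(K+19*e,Rf)
from cell import bot
import cv2
p=bot.read_camera('wrist'); cv2.imwrite('pics/wrist4.png',p['frame'][:,:,::-1])
E
```

```text
time_s: 9.07
tool_pos: [635.4, -27.6, 171.3]
ee_rot: [2.729, 0.522, -1.13]
contact_force: [-1.0, -0.3, 1.1]
opening: 33.3
t 9.07 pos [635.4 -27.6 171.3] turn [-0.002 -0.    -0.   ] shift now-axes cm [-0.19 -0.02  0.14] target-axes cm [-0.19 -0.02  0.14] j [-0.51  0.01  2.08  0.95  0.75  0.06] F [-1.  -0.3  1.1] open 33.3
```

View pics/wrist4.png

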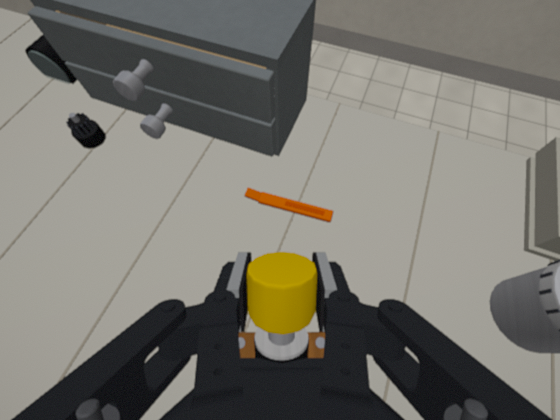

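```bash
python3 -m jog '0 0 0 0 0 -0.4 0;0 0 0 0 0 -0.5 0;0 0 0 0 0 -0.5 0;0 0 0 0 0 -0.5 0;0 0 0 0 0 -0.5 0;0 0 0 0 0 -0.4 0;0 0 0 0 0 -0.2 0;0 0 0 0 0 0 0'
python3 - <<'E'
from h import *
to(K+19*e+30*d,Rf)
from cell import bot
import cv2
for n in('wrist','side'):
  p=bot.read_camera(n); cv2.imwrite(f'pics/{n}5.png',p['frame'][:,:,::-1] if n=='wrist' else cv2.resize(p['frame'][120:260,190:370,::-1],None,fx=4,fy=4))
E
```

```text
time_s: 9.78
tool_pos: [655.2, -19.4, 192.3]
ee_rot: [2.728, 0.523, -1.131]
contact_force: [-0.9, -1.9, -0.5]
opening: 33.0
t 9.78 pos [655.2 -19.4 192.3] turn [-0.002  0.     0.   ] shift now-axes cm [-0.21  0.01  0.14] target-axes cm [-0.21  0.01  0.14] j [-0.48  0.02  2.02  0.9   0.75  0.15] F [-0.9 -1.9 -0.5] open 33.0
```

View pics/wrist5.png

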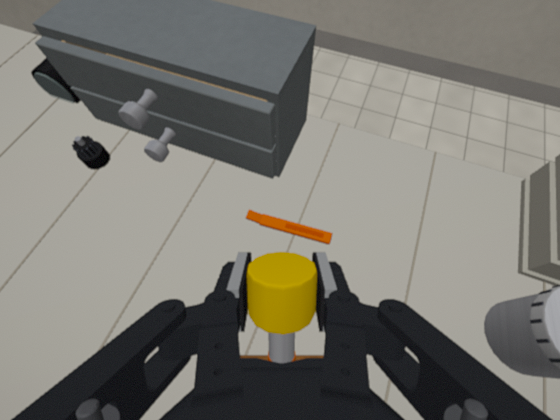

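View pics/side5.png

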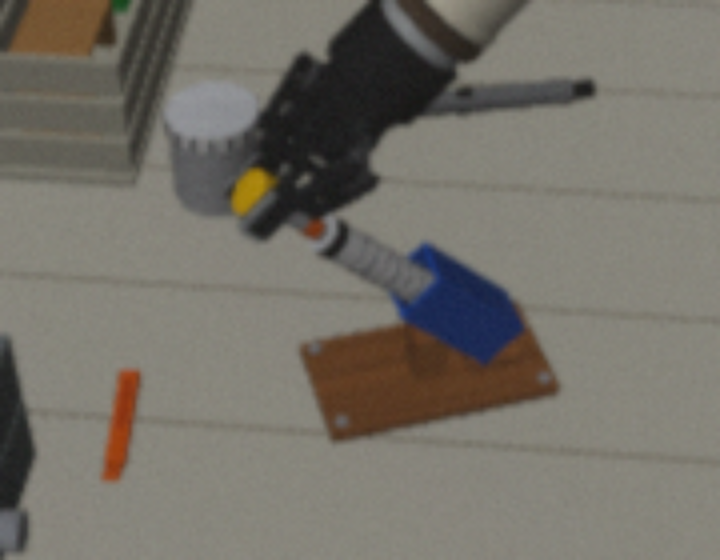

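```bash
python3 - <<'E'
import cv2
a=cv2.imread('pics/crop_side0.png');b=cv2.imread('pics/side5.png')
o=[cv2.resize(x[150:330,220:450],None,fx=1.7,fy=1.7,interpolation=cv2.INTER_CUBIC) for x in (a[:, :],b)]
cv2.imwrite('pics/cmp.png',cv2.hconcat(o))
E
```

```text
(no output)
```

View pics/cmp.png

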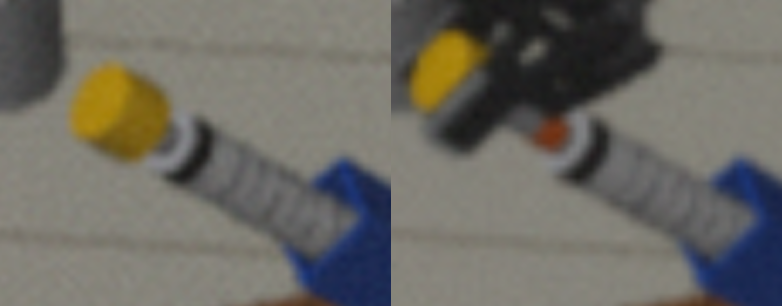

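```bash
python3 - <<'E'
from h import *
from cell import bot
import cv2
for n in('side','top'):
  p=bot.read_camera(n); np.save(f'pics/{n}6.npy',p['frame']); E=np.linalg.inv(p["extrinsics"])
  def pr(q):
    x=p["mtx"]@(E[:3,:3]@q+E[:3,3]);return x[:2]/x[2]
  f=cv2.GaussianBlur(p['frame'],(3,3),0)
  print(n)
  for k in range(160,256,3):
    u,v=pr(K+(k-208)*d); print(k,(round(u,1),round(v,1)),cv2.getRectSubPix(f,(1,1),(float(u),float(v)))[0,0])
E
```

```text
side
160 (np.float64(274.9), np.float64(180.1)) [44 43 42]
163 (np.float64(274.2), np.float64(179.7)) [46 46 45]
166 (np.float64(273.4), np.float64(179.3)) [69 70 70]
169 (np.float64(272.7), np.float64(178.8)) [ 97  98 100]
172 (np.float64(271.9), np.float64(178.4)) [113 113 116]
175 (np.float64(271.2), np.float64(178.0)) [108 102 101]
178 (np.float64(270.4), np.float64(177.6)) [104  83  74]
181 (np.float64(269.7), np.float64(177.1)) [106  64  46]
184 (np.float64(268.9), np.float64(176.7)) [110  54  29]
187 (np.float64(268.2), np.float64(176.2)) [108  54  29]
190 (np.float64(267.4), np.float64(175.8)) [100  58  40]
193 (np.float64(266.6), np.float64(175.4)) [88 65 56]
196 (np.float64(265.9), np.float64(174.9)) [81 73 71]
199 (np.float64(265.1), np.float64(174.5)) [77 75 75]
202 (np.float64(264.3), np.float64(174.0)) [75 74 75]
205 (np.float64(263.6), np.float64(173.6)) [66 66 67]
208 (np.float64(262.8), np.float64(173.1)) [53 53 53]
211 (np.float64(262.0), np.float64(172.7)) [39 39 38]
214 (np.float64(261.2), np.float64(172.2)) [31 31 31]
217 (np.float64(260.4), np.float64(171.8)) [2
[... 1736 characters left out ...]
loat64(169.6)) [23 23 22]
220 (np.float64(312.1), np.float64(168.6)) [43 38 17]
223 (np.float64(311.9), np.float64(167.5)) [72 60 11]
226 (np.float64(311.6), np.float64(166.4)) [94 77  5]
229 (np.float64(311.4), np.float64(165.3)) [107  87   1]
232 (np.float64(311.1), np.float64(164.3)) [111  91   0]
235 (np.float64(310.8), np.float64(163.2)) [111  90   0]
238 (np.float64(310.6), np.float64(162.1)) [114  93   0]
241 (np.float64(310.3), np.float64(161.0)) [124 102   0]
244 (np.float64(310.1), np.float64(159.9)) [135 111   0]
247 (np.float64(309.8), np.float64(158.8)) [137 112   0]
250 (np.float64(309.5), np.float64(157.7)) [136 110   0]
253 (np.float64(309.3), np.float64(156.6)) [135 109   0]
```

```bash
python3 - <<'E'
import cv2,numpy as np
g=lambda n:cv2.resize(cv2.imread(n),None,fx=.25,fy=.25,interpolation=cv2.INTER_AREA).astype('f4').mean(2)
a,b=g('pics/side3.png'),g('pics/side5.png'); 
f0=g('pics/crop_side0.png')
def m(A,B,x0,x1,y0,y1,s=4):
    up=lambda X:cv2.resize(X,None,fx=10,fy=10,interpolation=cv2.INTER_CUBIC)
    t=up(A)[y0*10:y1*10,x0*10:x1*10]; S=up(B)[(y0-s)*10:(y1+s)*10,(x0-s)*10:(x1+s)*10]
    r=cv2.matchTemplate(S,t,cv2.TM_CCOEFF_NORMED);_,v,_,l=cv2.minMaxLoc(r);return l[0]/10-s,l[1]/10-s,round(v,3)
for nm,A in(("crop0",f0),("side3",a)):
  print(nm,"holder",m(A,b,98,140,62,100),"barrel",m(A,b,86,102,58,74))
print("band crop0",m(f0,b,80,95,54,68), "holder s3",m(a,b,98,140,62,100))
wa,wb=[cv2.imread(f'pics/wrist{i}.png').astype('f4').mean(2) for i in(4,5)]
t=wa[250:335,240:325];r=cv2.matchTemplate(wb[240:345,230:335],t,cv2.TM_CCOEFF_NORMED);print("knob wrist",cv2.minMaxLoc(r))
E
```

```text
crop0 holder (1.0, 0.0, 0.998) barrel (0.7999999999999998, 0.0, 0.953)
side3 holder (0.0, 0.0, 0.998) barrel (-1.7999999999999998, -0.10000000000000009, 0.531)
band crop0 (0.5999999999999996, -0.10000000000000009, 0.978) holder s3 (0.0, 0.0, 0.998)
knob wrist (0.20534662902355194, 0.9617679119110107, (1, 0), (10, 10))
```

Measured against the frames from before the pull, the barrel rose only about 1 mm. The knob has not slipped in the fingers, so the pull is about 28-29 mm. I'll add 2 mm, hold, then release.

```bash
python3 -m jog '0 0 0 0 0 -0.2 0;0 0 0 0 0 0 0;0 0 0 0 0 0 0;0 0 0 0 0 0 0;0 0 0 0 0 0 0;0 0 0 0 0 0 0'; python3 -m jog '0 0 0 0 0 0 1;0 0 0 0 0 0 1;0 0 0 0 0 0 1;0 0 0 0 0 0 1;0 0 0 0 0 0 1;0 0 0 0 0 0 1;0 0 0 0 0 0 1'
python3 - <<'E'
from h import *
to(B+19*e-100*e,Rf)
from cell import bot
import cv2
for n in('wrist','side'):
  p=bot.read_camera(n); cv2.imwrite(f'pics/{n}7.png',p['frame'][:,:,::-1] if n=='wrist' else cv2.resize(p['frame'][120:260,191:371,::-1],None,fx=4,fy=4,interpolation=cv2.INTER_CUBIC))
E
```

```text
time_s: 10.48
tool_pos: [656.2, -19.1, 193.3]
ee_rot: [2.728, 0.522, -1.131]
contact_force: [-1.4, -1.5, -1.2]
opening: 33.4
time_s: 11.07
tool_pos: [656.3, -19.1, 193.5]
ee_rot: [2.728, 0.522, -1.131]
contact_force: [0.4, 0.4, -0.0]
opening: 85.7
t 11.07 pos [656.3 -19.1 193.5] turn [-0.002  0.     0.   ] shift now-axes cm [-10.2    0.02  11.12] target-axes cm [-10.2   -0.    11.11] j [-0.47  0.02  2.01  0.9   0.75  0.15] F [ 0.4  0.4 -0. ] open 85.7
```

View pics/wrist7.png

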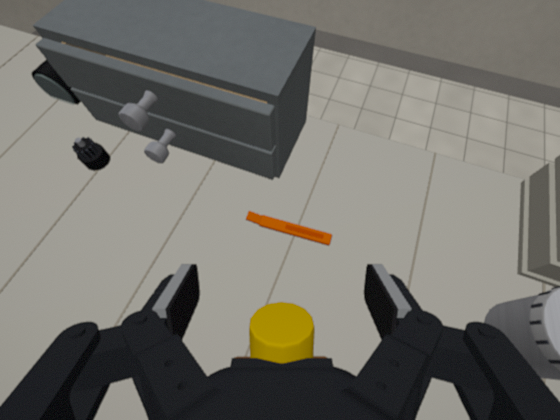

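View pics/side7.png

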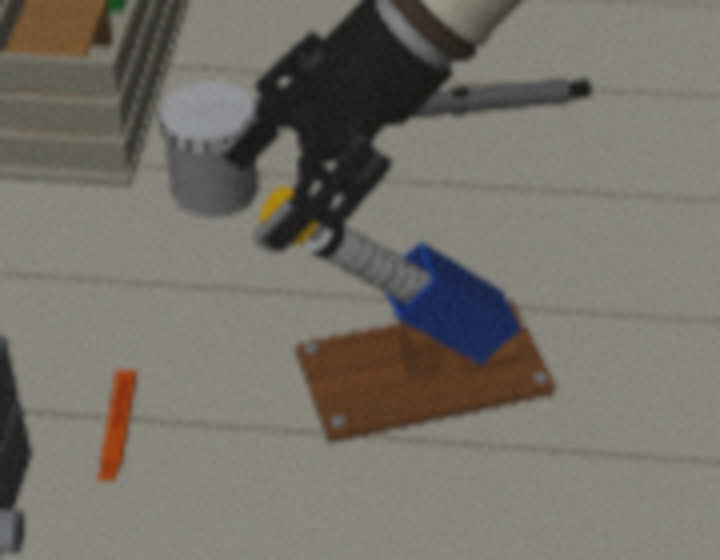

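The knob is back against the barrel at side crop (290,210), with no orange showing, and the scale is still seated. The open jaws can slide down astride the barrel to the grip point.

```bash
python3 -m jog '0 0 0 0 0 1.6 1;0 0 0 0 0 2.2 1;0 0 0 0 0 2.2 1;0 0 0 0 0 2.2 1;0 0 0 0 0 1.9 1;0 0 0 0 0 1 1;0 0 0 0 0 0 1'
python3 - <<'E'
from h import *
to(B+19*e,Rf)
from cell import bot
import cv2
for n in('wrist','side'):
  p=bot.read_camera(n); cv2.imwrite(f'pics/{n}8.png',p['frame'][:,:,::-1] if n=='wrist' else cv2.resize(p['frame'][120:260,191:371,::-1],None,fx=4,fy=4,interpolation=cv2.INTER_CUBIC))
E
```

```text
time_s: 11.75
tool_pos: [581.2, -47.7, 112.6]
ee_rot: [2.729, 0.522, -1.137]
contact_force: [-0.4, -0.2, 0.5]
opening: 85.0
t 11.75 pos [581.2 -47.7 112.6] turn [-0.005  0.003  0.002] shift now-axes cm [-0.25  0.11 -0.28] target-axes cm [-0.24  0.12 -0.28] j [-0.63  0.    2.22  1.06  0.75 -0.18] F [-0.4 -0.2  0.5] open 85.0
```

View pics/wrist8.png

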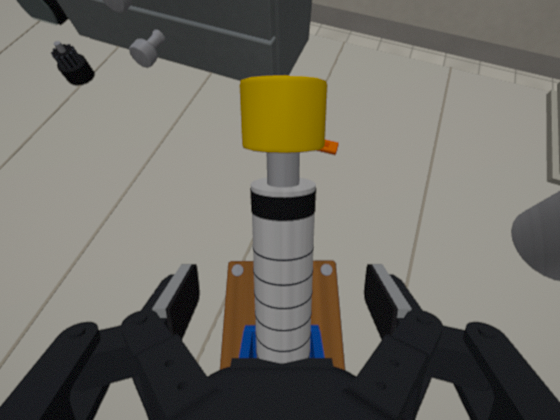

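View pics/side8.png

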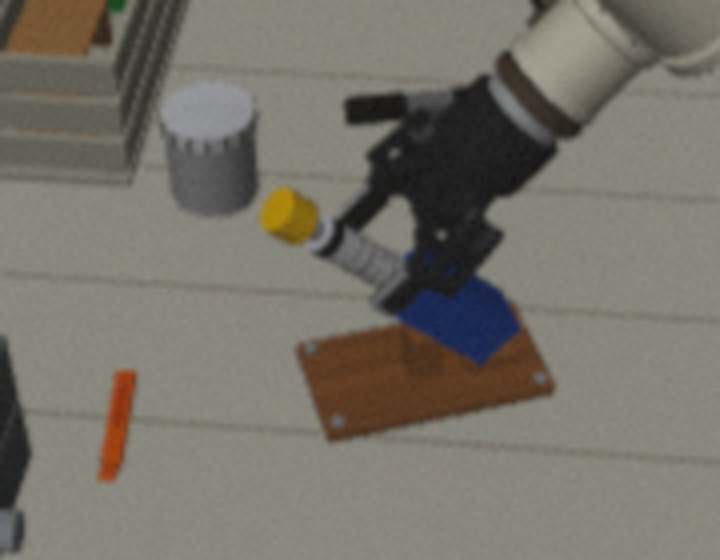

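The knob is fully in, and the barrel is centred between the pads at u≈283. Next I grip it and draw it out.

```bash
python3 -m jog '0 0 0 0 0 -0.2 0;0 0 0 0 0 0 0;0 0 0 0 0 0 0;0 0 0 0 0 0 0;0 0 0 0 0 0 0;0 0 0 0 0 0 0;0 0 0 0 0 0 0;0 0 0 0 0 0 0' 60
python3 -c "
from h import *
to(B+19*e,Rf)"
python3 -m jog '0 0 0 0 0 -0.8 0;0 0 0 0 0 -1.5 0;0 0 0 0 0 -1.5 0;0 0 0 0 0 -1.5 0;0 0 0 0 0 -1.5 0;0 0 0 0 0 -1.5 0;0 0 0 0 0 -1.5 0;0 0 0 0 0 -1.5 0'
python3 - <<'E'
from h import *
to(B+19*e+130*d,Rf)
from cell import bot
import cv2
for n in('wrist','side'):
  p=bot.read_camera(n); cv2.imwrite(f'pics/{n}9.png',p['frame'][:,:,::-1] if n=='wrist' else cv2.resize(p['frame'][80:260,191:371,::-1],None,fx=3,fy=3,interpolation=cv2.INTER_CUBIC))
E
```

```text
time_s: 12.52
tool_pos: [584.8, -47.4, 116.9]
ee_rot: [2.729, 0.522, -1.13]
contact_force: [0.3, 1.3, 1.3]
opening: 26.7
t 12.52 pos [584.8 -47.4 116.9] turn [-0.002 -0.     0.   ] shift now-axes cm [-0.19  0.01  0.26] target-axes cm [-0.19  0.01  0.26] j [-0.62  0.    2.21  1.06  0.75 -0.18] F [0.3 1.3 1.3] open 26.7
time_s: 13.18
tool_pos: [657.7, -17.3, 194.1]
ee_rot: [2.726, 0.524, -1.137]
contact_force: [-0.3, -0.1, -5.9]
opening: 26.0
t 13.18 pos [657.7 -17.3 194.1] turn [-0.003  0.004  0.002] shift now-axes cm [-0.32  0.1  -1.7 ] target-axes cm [-0.31  0.11 -1.7 ] j [-0.47  0.02  2.01  0.89  0.75  0.16] F [-0.3 -0.1 -5.9] open 26.0
```

View pics/wrist9.png

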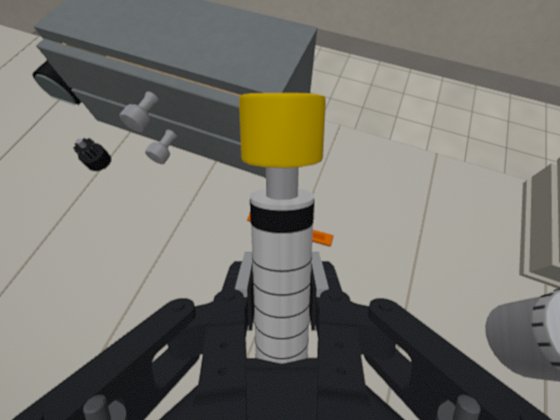

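View pics/side9.png

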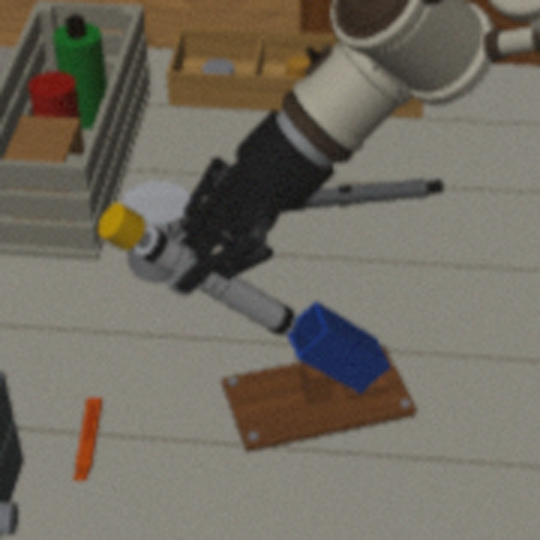

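The scale is out, with its foot band clear of the mouth at side crop (285,320). I draw it a little further, lift it, then turn it level.

```bash
python3 -m jog '0 0 0 0 0 -1.5 0;0 0 0 0 0 -1.5 0;0 0 0 -1.4 0 -1.4 0;0 0 0 -1.4 0 -1.4 0;0 0 0 -1.4 0 -1.4 0;0 0 0 -1.4 0 -1.4 0;0 0 0 -1.4 0 -1.4 0;0 0 0 -1 0 -1 0'
python3 -m jog '0 -0.05 0 0 0 0 0;0 -0.1 0 0 0 0 0;0 -0.11 0 0 0 0 0;0 -0.11 0 0 0 0 0;0 -0.11 0 0 0 0 0;0 -0.11 0 0 0 0 0;0 -0.1 0 0 0 0 0;0 -0.095 0 0 0 0 0'
python3 -m jog '0 0 0 0 0 0 0;0 0 0 0 0 0 0;0 0 0 0 0 0 0;0 0 0 0 0 0 0;0 0 0 0 0 0 0;0 0 0 0 0 0 0'
python3 - <<'E'
from h import *
from cell import bot
import cv2
o=bot.get_obs();print(o['joints'].round(2),o['dq'].round(3));R=Rn.from_rotvec(o["ee_rot"]).as_matrix();print(R.round(3));print("barrel",o["tool_pos"]-19*R[:,0])
for n in('wrist','side'):
  p=bot.read_camera(n); cv2.imwrite(f'pics/{n}10.png',p['frame'][:,:,::-1] if n=='wrist' else cv2.resize(p['frame'][60:240,171:351,::-1],None,fx=3,fy=3,interpolation=cv2.INTER_CUBIC))
  for t in ('scale_foot','scale_barrel','scale_knob'):
        for q in bot.tip_of(t,p): print(n,t,q['point'],q['confidence'])
E
```

```text
time_s: 13.95
tool_pos: [677.8, -10.6, 329.9]
ee_rot: [2.727, 0.523, -1.134]
contact_force: [0.7, 0.1, -5.2]
opening: 26.5
time_s: 14.62
tool_pos: [678.5, -10.3, 329.5]
ee_rot: [2.009, 0.387, -2.022]
contact_force: [0.4, 0.0, -5.2]
opening: 26.5
time_s: 15.12
tool_pos: [678.2, -10.8, 331.4]
ee_rot: [2.017, 0.386, -2.015]
contact_force: [-0.6, 0.0, -5.2]
opening: 26.3
[-0.19  0.39  1.12  0.    1.63  1.  ] [ 0.005  0.007 -0.009 -0.003  0.003  0.002]
[[ 0.001  0.368 -0.93 ]
 [ 0.002 -0.93  -0.368]
 [-1.    -0.001 -0.001]]
barrel [678.17367363 -10.84813384 350.44484434]
wrist scale_foot [340.9, 290.5, 16.4] 0.76
wrist scale_barrel [676.0, -11.4, 353.1] 0.81
wrist scale_knob [753.4, 16.4, 345.2] 0.82
side scale_foot [342.9, 287.0, 14.4] 0.74
side scale_foot [553.9, -58.8, 346.4] 0.72
side scale_foot [748.8, 15.2, 356.8] 0.54
side scale_barrel [328.3, 415.1, 13.7] 0.84
side scale_barrel [679.8, -14.0, 349.4] 0.78
side scale_barrel [541.0, -62.9, 103.2] 0.51
side scale_knob [318.9, 497.3, 13.7] 0.78
side scale_knob [749.1, 18.3, 356.5] 0.65
side scale_knob [752.3, 311.5, 26.7] 0.35
```

View pics/wrist10.png

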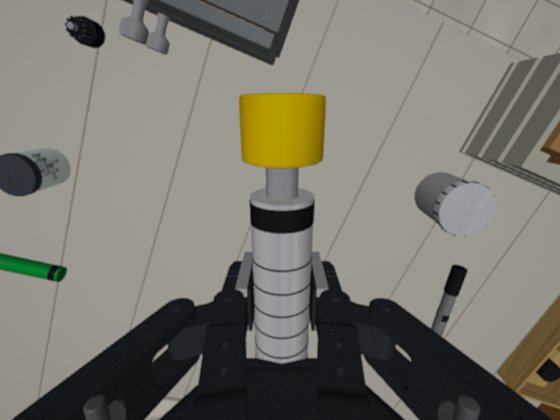

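View pics/side10.png

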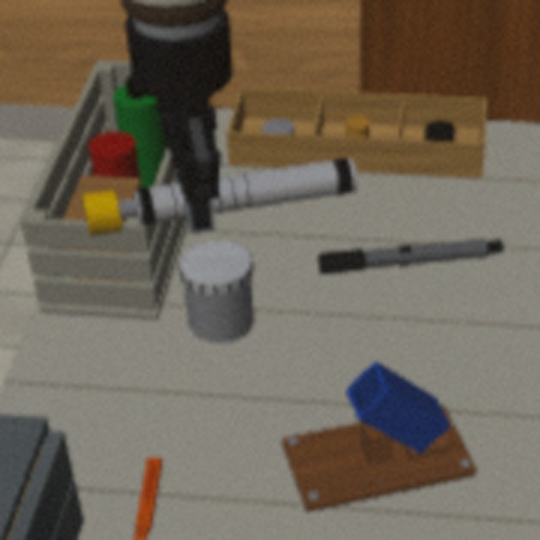

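```bash
python3 -m jog '0 0 0 0 0 0 0;0 0 0 0 0 0 0;0 0 0 0 0 0 0;0 0 0 0 0 0 0'; python3 -c "
from cell import bot
print(bot.close_job())"
```

```text
time_s: 15.85
tool_pos: [678.7, -10.4, 330.6]
ee_rot: [2.015, 0.387, -2.016]
contact_force: [0.0, -0.3, -4.7]
opening: 26.6
the job is handed in; nothing more can be done
None
```

I handed the job in at about 16 s, with the scale level in the gripper and held by its barrel. `bot.close_job()` reports no verdict.

**Knob test:** I pulled the knob straight out about 30 mm and held it there for over 0.4 s. The side view showed orange and no red, and the barrel rose only 1–2 mm in its holder. It did not show clearly whether there was bare rod below the orange band. That the whole band was out rests on the measured travel: 28–30 mm against the 24 mm needed. When I opened the jaws the knob sprang fully back.

**Draw and level:** I gripped the barrel at 60 N, drew it clear of the holder, lifted it and turned it level.

**Last checks:**
- **Height and level:** the grip point is at 350 mm and the detected foot at 346 mm. The tool is within about 0.1° of straight down, so the barrel is level.
- **Grip:** the opening is steady at 26.5 mm, with the load steady at about 5 N. The knob is in and the scale touches nothing else.
- **Bystanders:** they looked in place in the pictures I took, but I did not measure their positions again at the end.

**Disagreements:** the networks also reported the green look-alike and some spurious points, which I dismissed against the pictures. Joint 6 came close to its limit (−2.98 of −3), so I switched to the half-turned grasp before touching the scale.

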